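# Open the bench kiln's lid to its vent mark and hold it

### The job

Get the bench kiln ready for candling: take the vent plug out of the lid and stand it upright, stem down, on the bare square kiln shelf that lies flat on the bench to the right of the kiln, setting it down rather than dropping it. Then lift the sprung lid by its front handle until the pointer pin on the lid's side is level with the index clamped on the quadrant, and keep holding it there: you finish while holding the lid steady at the mark, so that a colleague can fit the prop. Leave the index as it is set and the pot, bowl, jar and kiln post where they stand.

Things in the scene. Friction and masses are not known exactly. Their poses are not given: they have to be found in the camera images.
- kiln: Small top-loading electric test kiln, fixed: steel casing 260 mm deep, 300 wide, 170 mm high, top of the shut lid at 210 mm; a grey control box on its right side (to 203 mm from the middle, 155 mm high). Origin: middle of its underside, on the bench. x axis from its front (lid handle, robot's side) to its back (hinge), y to its left side (quadrant), z up.
- plug_mid (a point): Vent plug, loose in a 38 mm hole in the middle of the lid. Buff fireclay, 68 mm tall, about 90 g: stem 29 to 33 mm across, 34 long; shoulder disc 48 across, 8 thick, resting on the lid; round waisted knob 28 to 32 across, 26 tall. This point: on its axis, half-way up, at the shoulder's underside (level with the lid's top when in the hole). z axis from stem to knob.
- shelf: Bare kiln shelf: buff square slab 130 x 130 x 15 mm lying flat on the bench to the right of the kiln (negative y), does not move. Origin: middle of its underside; its x and y axes run along its sides.
- lid (a joint): Opening angle of the lid, rad: 0 shut, grows as its front rises, at most 1.2. A fibre slab in a steel frame, 260 x 300 x 40 mm, 0.8 kg, hinged at its back: hinge line along the kiln's y axis, 138 mm behind the kiln's middle, 170 mm above the bench. Its springs pull it shut (with the weight, 9 to 12 N at the handle). Let go, it falls shut.
- handle (a point): Middle of the lid's front handle: round black bar 14 mm thick, parallel to the hinge line, 110 mm of it free between the steel arms at its ends, 45 mm in front of the lid's front face, 200 mm above the bench when shut. Moves with the lid about the hinge line (shut: 313 mm in front of it and 30 mm above it). The bar can turn between the fingers.
- pointer (a point): Pointer: outer end of a 6 mm steel pin that sticks out of the lid's left side; 210 mm from the hinge line. It moves with the lid.
- index_tip (a point): Mark: tip of the small toothed index that is clamped with a wing screw on the quadrant, the graduated steel arc on the kiln's left side. It points at the hinge line, 210 mm from it; when the lid is at the right angle the pointer pin coincides with this point.
- index (a joint): Angle at which the index is clamped on the quadrant, rad, on the scale of the lid's angle: the lid is right when its angle equals this (it is set somewhere between 0.17 and 0.44). To be left as it is.
- pot: Unfired clay-coloured pot, 104 mm wide, 85 mm high, standing on a banding wheel left of the kiln. Leave alone. Origin: middle of its underside.
- bowl: White bowl, 144 mm wide, 65 mm high, on the bench to the right. Leave alone. Origin: middle of its underside.
- jar: White glaze jar with grey cap, 76 mm wide, 110 mm high, on the bench to the right. Leave alone. Origin: middle of its underside.
- post: Kiln post: upright buff cylinder 38 mm wide, 90 mm high, on the bench beyond the kiln shelf. Leave alone. Origin: middle of its underside.
Mind the look-alikes: they are no part of the job. What is shaped like the part that bears plug_mid but green or red is not meant.

How it is judged:
By the outcome, as a careful person would: the job done as asked, in the order asked, and still so for the second after the job is handed in, while the arm keeps its last pose, push and grip.
It also fails if it takes over 51 s, if anything falls off the work surface, if the arm or the gripper's body presses on something with over 40 N, if the wrist force passes 120 N, or if a joint passes its speed limit or range.

### The arm

A 7-joint arm with a two-finger parallel gripper is mounted at the origin on the work surface. World frame = base frame: x ahead of the robot, y to its left, z up, the work surface at z = 0. Lengths are in m, angles in rad, forces in N, time in s.
With the tool pointing down it reaches from about 0.4 to 0.9 m from the base axis. Payload 5.6 kg.
Tool frame: the origin (TCP) lies midway between the tips of the shut fingers; the grasp point (between the pads) lies 19 mm behind it; y points along the fingers, x is the direction in which the jaws open and shut, and the axes are right-handed (so a half turn about y gives the same grasp; the last joint's range is limited). The gripper opens to 92 mm and grips with 3 to 60 N. Pads are 20 mm wide; open, the fingers measure 128 mm over their backs; the gripper's body (75 mm by 189 mm) begins 69 mm behind the grasp point.
Start: joints at [1.1, 0.468, -0.012, 1.603, 0.006, 1.071, -0.056], TCP at [0.27, -0.591, 0.215] pointing down, gripper open.
Joint ranges: [-2.53, 2.53], [-0.31, 2.02], [-1.57, 1.55], [0.28, 2.44], [-1.29, 4.43], [0.15, 1.84], [-2.92, 2.92]. Speed limits (rad/s): [2.57, 2.57, 3.14, 3.14, 3.14, 3.14, 3.14].

### API

Orientations are given as a unit quaternion [x, y, z, w].
In Python, from station import * gives the robot as it stands.
- The arm moves only by the tool drive_tool, never from a script. Its argument "moves" is a list that holds one entry, the list of rows, each a list of 5 numbers: the gripper's target within -1 to 1 (fully open at 1, half-way at 0, shut at -1), then the shift along the tool's x, y, z in cm, then the turn about the tool's y in degrees. In form: [[[claw, tx, ty, tz, yaw], ...]]. A call has 1 to 5 rows; each row is the pose to reach, as a shift and turn from the pose commanded when the call began, along the tool's axes at that moment; what a row does not reach only later rows make up. A row lasts 1/12 s, in which the tool goes at most 41.7 mm and 7.16 degrees, less where a joint would pass 70% of its speed; a pose out of reach is approached as far as the arm can. A call with a gripper value outside its range is refused whole. The fingers move at their own pace and stop on an object; "grip_force" is the grip in N (left out, the last holds). Time passes only in rows, so rows that repeat a pose let the fingers close. It gives the time, the measured TCP pose, the force and the opening at its end, in the units of the state.
- get_obs(): the state, without advancing time (a new reading comes with each control period).
- grab_frame(name): name is "scene" or "top"; returns a dict with "color" (480x640x3 uint8, red, green, blue), "fx", "fy", "cx", "cy" (pixels), "world_to_cam" (4x4, takes a point from world to camera coordinates). Camera axes: x right, y up, looking along -z (the intrinsics and any distortion apply to the point x, -y, -z); pixel columns grow to the right and rows downward; lengths in m; the calibration is good to about 2 mm. A picture is of the moment at which its call begins. There is no depth.
- finish_job(): hands the job in, once; it reports no verdict.
The state is a dict: "clock": time; "joint_positions": joint angles; "qvel": joint speeds; "effort": joint torques, N m; "tool_pos": TCP position; "tcp_rot": TCP orientation; "wrist_force": force on the tool from outside, world axes, zero at the start; "moment": the same for the moment, N m; "gripper_width": finger opening in m.
Only numpy, scipy, OpenCV 4.12 (cv2) and the standard library are available. Lean on these libraries where they do the work, as an engineer would, in place of code of your own. Each camera call takes 0.05 s, during which the arm holds its last target. There are 200 camera calls.

## Working session

There is one attempt and no reset: what is moved stays moved. The work goes in short steps, Python scripts to look and compute and a tool call to move; the robot and the scene stay as the last step left them, time stands still between calls to the robot, and variables do not carry over. Pictures are saved under pics/ and viewed, about 8 in all and at most 12, crops included, and the job is handed in when it is done.

Besides the shell and the picture viewer there is one more tool, called after ">>>" as name(argument=value, ...) on one line, values as JSON. drive_tool: Moves the arm, as the interface text tells. Its arguments: {"type":"object","properties":{"moves":{"type":"array"},"grip_force":{"type":"number"}},"required":["moves"]}

```bash
ls; mkdir -p pics; python3 - <<'E'
from station import *
import cv2,numpy as np
o=get_obs();print({k:np.round(v,3).tolist() for k,v in o.items()})
for n in("scene","top"):
    f=grab_frame(n);cv2.imwrite(f"pics/{n}0.png",f["color"][:,:,::-1]);print(n,f["fx"],f["fy"],f["cx"],f["cy"],[k for k in f]);print(np.round(f["world_to_cam"],4).tolist())
E
```

```text
pics
{'clock': 0.0, 'joint_positions': [1.1, 0.468, -0.012, 1.604, 0.006, 1.071, -0.056], 'qvel': [0.001, 0.0, 0.001, -0.002, 0.001, -0.0, 0.001], 'effort': [-0.0, -52.059, -0.013, -24.375, -0.057, 0.017, 0.0], 'tool_pos': [0.269, -0.591, 0.214], 'tcp_rot': [-0.594, 0.383, -0.382, 0.595], 'wrist_force': [0.423, -0.858, -0.156], 'moment': [0.032, 0.051, 0.01], 'gripper_width': 0.092}
scene 591.9332817805689 591.9332817805689 326.5387688324339 235.01885460408639 ['color', 'fx', 'fy', 'cx', 'cy', 'world_to_cam']
[[0.8814, 0.4724, -0.0017, -0.5181], [-0.2846, 0.534, 0.7961, 0.0369], [0.377, -0.7012, 0.6051, -1.9904], [0.0, 0.0, 0.0, 1.0]]
top 449.7996598611468 449.7996598611468 319.1798316580708 232.771934895045 ['color', 'fx', 'fy', 'cx', 'cy', 'world_to_cam']
[[0.0024, -0.9999, 0.0116, 0.0361], [0.9825, 0.0045, 0.1863, -0.6081], [-0.1864, 0.0109, 0.9824, -1.2625], [0.0, 0.0, 0.0, 1.0]]
```

View pics/scene0.png

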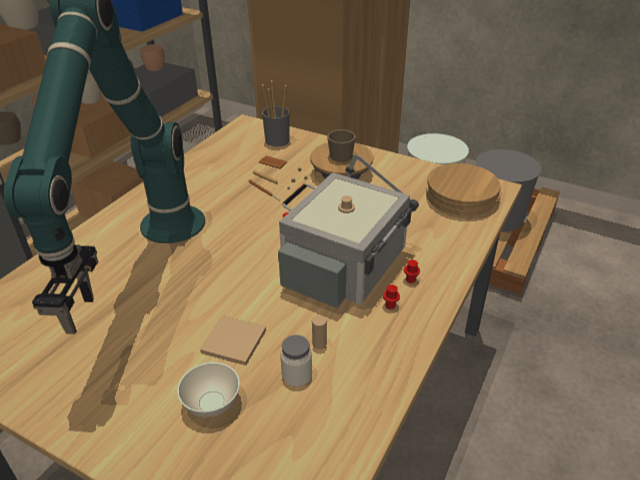

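View pics/top0.png

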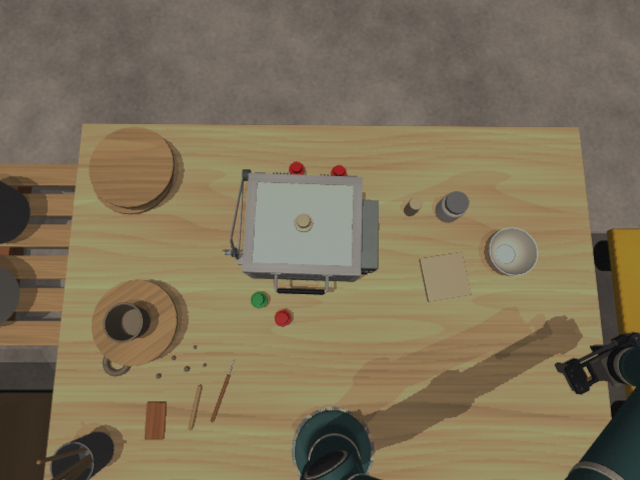

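Candidates for the plug:
- The buff knob on the lid: top (304,222), scene (347,203).
- Red look-alikes: top (296,169), (339,172) and (283,318).
- Green look-alike: top (259,299).

I choose the buff one in the lid and check it in a crop, with the quadrant and handle alongside.

```bash
cat > h.py <<'E'
import numpy as np,cv2
from station import *
from scipy.spatial.transform import Rotation as R
def ray(f,u,v):
    T=np.array(f["world_to_cam"]);d=np.array([(u-f["cx"])/f["fx"],-(v-f["cy"])/f["fy"],-1.])
    return -T[:3,:3].T@T[:3,3],T[:3,:3].T@d
def onz(f,u,v,z):
    c,d=ray(f,u,v);return c+d*(z-c[2])/d[2]
def proj(f,p):
    T=np.array(f["world_to_cam"]);q=T[:3,:3]@np.asarray(p)+T[:3,3]
    return np.array([f["cx"]-f["fx"]*q[0]/q[2],f["cy"]+f["fy"]*q[1]/q[2]])
def tri(a,b):
    A=np.zeros((3,3));B=np.zeros(3)
    for f,u,v in(a,b):
        c,d=ray(f,u,v);d/=np.linalg.norm(d);P=np.eye(3)-np.outer(d,d);A+=P;B+=P@c
    return np.linalg.solve(A,B)
E
python3 - <<'E'
from h import *
s=grab_frame("scene");t=grab_frame("top")
c=lambda f,x,y,w,h,k:cv2.resize(f["color"][y:y+h,x:x+w,::-1],None,fx=k,fy=k,interpolation=cv2.INTER_CUBIC)
a=c(t,220,155,160,150,5)  # top
b=c(s,325,145,100,75,8)
cv2.imwrite("pics/t1.png",c(t,220,160,170,140,4.5));cv2.imwrite("pics/s1.png",b)
hsv=cv2.cvtColor(t["color"],cv2.COLOR_RGB2HSV)
print("shelf px",hsv[275,445],"wood",hsv[290,400],"knob",hsv[221,304],"lid",hsv[250,280])
E
```

```text
shelf px [ 21  74 152] wood [ 25  86 152] knob [ 22  71 151] lid [ 64  11 160]
```

View pics/t1.png

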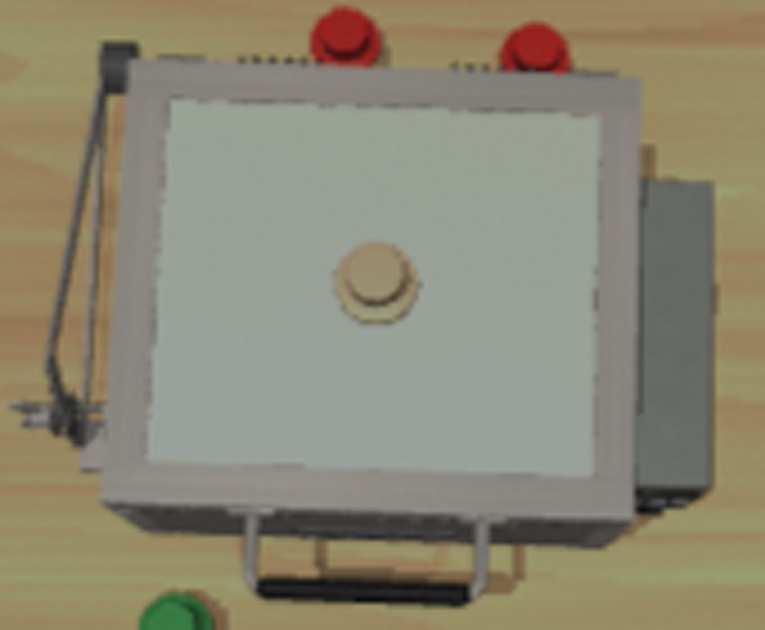

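View pics/s1.png

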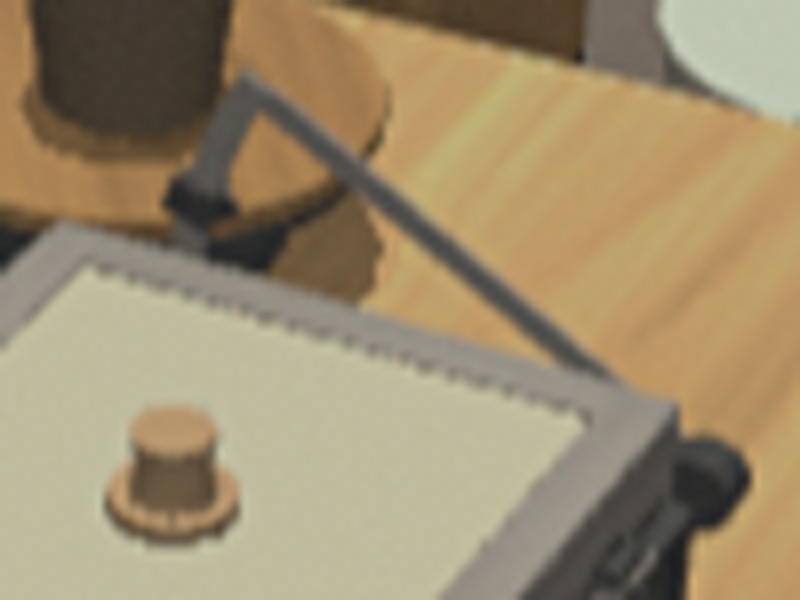

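The crop confirms it: the buff knob is in the lid at top (303,220). The handle bar runs along top (277–324,291). The index clamp is dark, near top (235,253) and scene (350,170).

```bash
python3 - <<'E'
from h import *
s=grab_frame("scene");t=grab_frame("top")
C=np.array([(130,62),(640,78),(103,500),(636,515)])/4.5+[220,160]
P=np.array([onz(t,u,v,.21) for u,v in C]);print("lid corners",P.round(4).tolist())
m=P.mean(0);yx=(P[0]-P[1]+P[2]-P[3])[:2];xx=(P[0]-P[2]+P[1]-P[3])[:2]
a=np.arctan2(xx[1],xx[0]);b=np.arctan2(-yx[0],yx[1]);yaw=(a+b)/2;print("sizes",np.linalg.norm(xx)/2,np.linalg.norm(yx)/2,"yaw",a,b)
ck=m[:2];Rk=np.array([[np.cos(yaw),-np.sin(yaw)],[np.sin(yaw),np.cos(yaw)]])
np.savez("kiln.npz",ck=ck,yaw=yaw)
tok=lambda p:np.r_[Rk.T@(p[:2]-ck),p[2]]
S=lambda x,y:(s,325+x/8,145+y/8);Tp=lambda x,y:(t,220+x/4.5,160+y/4.5)
kn=tri(S(173,430),Tp(376,272));print("knob top tri",kn,tok(kn))
print("knob top onz",onz(*Tp(376,272),.244),"shoulder",onz(*Tp(376,282),.218), onz(*S(172,498),.218))
print("centre",m)
h=[onz(*Tp(x,y),.2) for x,y in((258,588),(470,594))];print("handle",h,[tok(q) for q in h])
ix=tri(S(200,198),Tp(68,418));print("index",tok(ix),"ang",np.arctan2(ix[2]-.17,.138-tok(ix)[0]),np.hypot(ix[2]-.17,.138-tok(ix)[0]))
sh=np.array([onz(t,*q,.015) for q in((420,258),(464,253),(470,295),(429,301))]);print("shelf",sh.round(3).tolist(),sh.mean(0))
c=cv2.resize(t["color"][240:315,405:485,::-1],None,fx=5,fy=5,interpolation=cv2.INTER_CUBIC);
d=cv2.resize(s["color"][155:205,330:380,::-1],None,fx=8,fy=8,interpolation=cv2.INTER_CUBIC)
e=np.zeros((400,800,3),np.uint8);e[:375,:400]=c;e[:,400:]=d;cv2.imwrite("pics/c2.png",e)
print("Tool R",R.from_quat(get_obs()["tcp_rot"]).as_matrix().round(3).tolist())
E
```

```text
lid corners [[0.7371, 0.2264, 0.21], [0.7291, -0.0739, 0.21], [0.4789, 0.2335, 0.21], [0.4715, -0.0677, 0.21]]
sizes 0.2579860517252541 0.30083423095254436 yaw -0.025886390939983767 -0.02562080342935007
knob top tri [0.60623633 0.08116239 0.24385099] [0.00206787 0.00165613 0.24385099]
knob top onz [0.60393777 0.0797237  0.244     ] shoulder [0.60374453 0.08030842 0.218     ] [0.61030543 0.07908334 0.218     ]
centre [0.60412651 0.07956005 0.21      ]
handle [array([0.43038485, 0.14588791, 0.2       ]), array([0.42737822, 0.02598166, 0.2       ])] [array([-0.17539203,  0.06183189,  0.2       ]), array([-0.17530999, -0.05811203,  0.2       ])]
index [-0.08059559  0.17393118  0.22369279] ang 0.24085786371321055 0.2250931969835793
shelf [[0.54, -0.265, 0.015], [0.556, -0.399, 0.015], [0.43, -0.41, 0.015], [0.412, -0.287, 0.015]] [ 0.48468815 -0.34021362  0.015     ]
Tool R [[0.415, -0.0, 0.91], [-0.91, 0.0, 0.415], [-0.001, -1.0, -0.0]]
```

View pics/c2.png

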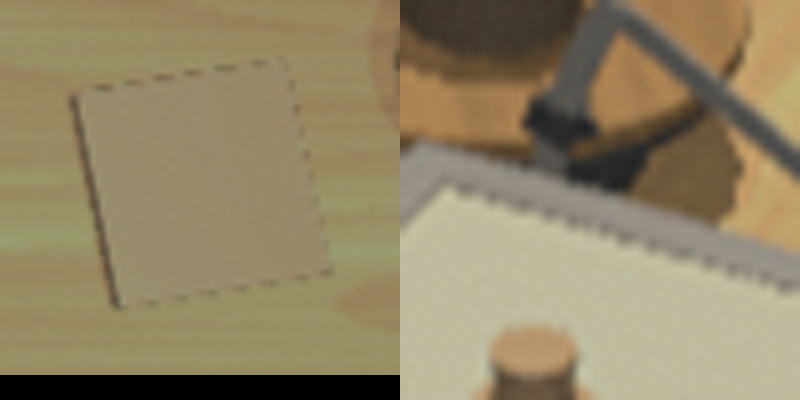

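The shelf centre is about (0.485,-0.340), the kiln about (0.604,0.080) with yaw -1.5°, and the index angle roughly 0.24. I'll start moving towards the plug.

>>> drive_tool(moves=[[[1, 0, -4, 0, -7], [1, -2, -8, 3, -14], [1, -5, -8.5, 6, -21], [1, -8, -8.5, 9, -28], [1, -11, -8.5, 12.5, -35]]])

```text
clock: 0.72
tool_pos: [0.3318, -0.4527, 0.3009]
tcp_rot: [0.683, -0.184, 0.185, -0.682]
wrist_force: [1.0, -0.5, -0.1]
gripper_width: 0.0921
```

```bash
cat >> h.py <<'E'
def go(x,y,z,head):
    o=get_obs();M=R.from_quat(o["tcp_rot"]).as_matrix();d=M.T@(np.array([x,y,z])-o["tool_pos"])*100
    hd=np.degrees(np.arctan2(M[1,0],M[0,0]));print("t",o["clock"],"pos",np.round(o["tool_pos"],4),"F",np.round(o["wrist_force"],1),"w",round(o["gripper_width"],4),"shift",d.round(2),"yaw",round(-(head-hd),1),"tilt y",M[:,1].round(3))
E
python3 -c "
from h import *
go(.605,.080,.29,-1.5)"
```

```text
t 0.7167 pos [ 0.3318 -0.4527  0.3009] F [ 1.  -0.5 -0.1] w 0.0921 shift [-3.21  1.   59.79] yaw -28.7 tilt y [ 0.001 -0.002 -1.   ]
```

>>> drive_tool(moves=[[[1, 0, 0, 4, -7], [1, -1, 0, 8, -14], [1, -1, 0, 12, -21], [1, -1, 0, 16, -28.7], [1, -1.5, 0, 20, -28.7]]])

```text
clock: 1.13
tool_pos: [0.4209, -0.2722, 0.2998]
tcp_rot: [0.707, -0.009, 0.01, -0.707]
wrist_force: [0.6, -0.7, -0.1]
gripper_width: 0.0922
```

```bash
python3 -c "
from h import *
go(.605,.080,.29,-1.5)"
```

```text
t 1.1333 pos [ 0.4209 -0.2722  0.2998] F [ 0.6 -0.7 -0.1] w 0.0922 shift [17.49  0.97 35.69] yaw 0.0 tilt y [ 0.001 -0.001 -1.   ]
```

>>> drive_tool(moves=[[[1, 1.5, 0, 3.5, 0], [1, 3.5, 0, 7, 0], [1, 5, 0, 10.5, 0], [1, 7, 0, 14, 0], [1, 9, 0, 17.5, 0]]])

```text
clock: 1.55
tool_pos: [0.5158, -0.1001, 0.2998]
tcp_rot: [0.707, -0.011, 0.011, -0.707]
wrist_force: [1.1, -0.5, 0.4]
gripper_width: 0.0916
```

>>> drive_tool(moves=[[[1, 1.5, 0, 3.5, 0], [1, 3.5, 0, 7, 0], [1, 5, 0, 10.5, 0], [1, 7, 0, 14, 0], [1, 8, 0, 17, 0]]])

```text
clock: 1.97
tool_pos: [0.602, 0.0683, 0.2992]
tcp_rot: [-0.707, 0.011, -0.011, 0.707]
wrist_force: [0.5, 0.2, 0.7]
gripper_width: 0.0918
```

>>> drive_tool(moves=[[[1, 0, 0, 0, 0], [1, 0, 0, 0, 0]]])

```text
clock: 2.13
tool_pos: [0.6005, 0.0681, 0.2989]
tcp_rot: [-0.707, 0.01, -0.009, 0.707]
wrist_force: [-0.5, -1.5, 0.2]
gripper_width: 0.0916
```

```bash
python3 -c "
from h import *
go(.605,.080,.221,-1.5)"
```

```text
t 2.1333 pos [0.6005 0.0681 0.2989] F [-0.5 -1.5  0.2] w 0.0916 shift [0.42 7.79 1.19] yaw -0.1 tilt y [-0.001  0.001 -1.   ]
```

>>> drive_tool(moves=[[[1, 0.4, 2, 1.2, 0], [1, 0.4, 4, 1.2, 0], [1, 0.4, 5.5, 1.2, 0], [1, 0.4, 5.5, 1.2, 0], [1, 0.4, 5.5, 1.2, 0]]])

```text
clock: 2.55
tool_pos: [0.6046, 0.0757, 0.2441]
tcp_rot: [0.707, -0.012, 0.011, -0.707]
wrist_force: [0.3, 0.4, 0.4]
gripper_width: 0.0919
```

```bash
python3 - <<'E'
from h import *
go(.605,.080,.2215,-1.5)
s=grab_frame("scene");t=grab_frame("top")
e=np.zeros((400,800,3),np.uint8)
e[:,:400]=cv2.resize(s["color"][150:250,300:400,::-1],(400,400),interpolation=cv2.INTER_CUBIC)
e[:,400:]=cv2.resize(t["color"][170:270,255:355,::-1],(400,400),interpolation=cv2.INTER_CUBIC)
cv2.imwrite("pics/g.png",e)
E
```

```text
t 2.55 pos [0.6046 0.0757 0.2441] F [0.3 0.4 0.4] w 0.0919 shift [0.03 2.26 0.43] yaw -0.4 tilt y [-0.001 -0.001 -1.   ]
```

View pics/g.png

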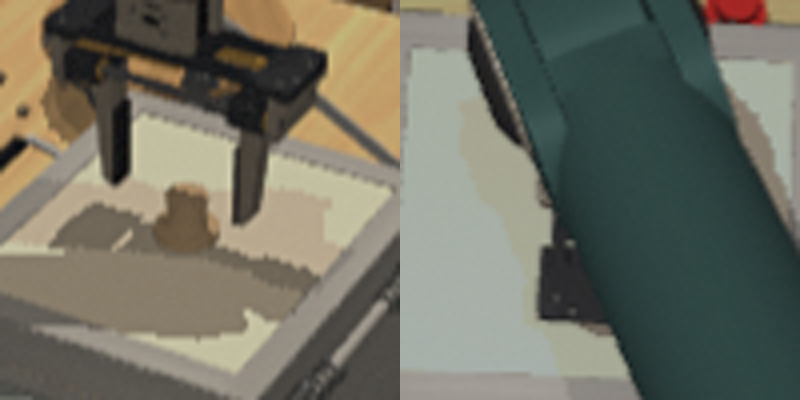

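The knob (crop 187,205) sits between the fingers (115,180 and 245,220), so I lower and grip.

>>> drive_tool(moves=[[[1, 0, 1.2, 0.4, 0], [1, 0, 2.2, 0.4, 0], [1, 0, 2.2, 0.4, 0], [-1, 0, 2.2, 0.4, 0], [-1, 0, 2.2, 0.4, 0]]], grip_force=25)

```text
clock: 3.07
tool_pos: [0.6052, 0.0817, 0.2223]
tcp_rot: [0.707, -0.011, 0.011, -0.707]
wrist_force: [-0.7, -0.3, 0.4]
gripper_width: 0.081
```

>>> drive_tool(moves=[[[-1, 0, 0, 0, 0], [-1, 0, 0, 0, 0], [-1, 0, 0, 0, 0], [-1, 0, 0, 0, 0], [-1, 0, 0, 0, 0]]])

```text
clock: 3.48
tool_pos: [0.6052, 0.0816, 0.2225]
tcp_rot: [0.707, -0.011, 0.011, -0.707]
wrist_force: [-0.3, 0.5, -0.2]
gripper_width: 0.0472
```

>>> drive_tool(moves=[[[-1, 0, 0, 0, 0], [-1, 0, 0, 0, 0]]])

```text
clock: 3.65
tool_pos: [0.6052, 0.0816, 0.2225]
tcp_rot: [0.707, -0.011, 0.011, -0.707]
wrist_force: [1.6, 0.1, 0.1]
gripper_width: 0.0338
```

>>> drive_tool(moves=[[[-1, 0, 0, 0, 0], [-1, 0, 0, 0, 0], [-1, 0, 0, 0, 0]]])

```text
clock: 3.9
tool_pos: [0.6052, 0.0816, 0.2224]
tcp_rot: [0.707, -0.011, 0.011, -0.707]
wrist_force: [0.8, -1.1, 0.8]
gripper_width: 0.0292
```

>>> drive_tool(moves=[[[-1, 0, -1, 0, 0], [-1, 0, -2, 0, 0], [-1, 0, -3.5, 0, 0], [-1, 0, -5.5, 0, 0], [-1, 0, -8, 0, 0]]])

```text
clock: 4.32
tool_pos: [0.6045, 0.0815, 0.3031]
tcp_rot: [0.707, -0.012, 0.01, -0.707]
wrist_force: [0.1, -0.0, -0.6]
gripper_width: 0.0291
```

```bash
python3 - <<'E'
from h import *
go(.485,-.340,.30,-1.5)
s=grab_frame("scene");t=grab_frame("top")
e=np.zeros((400,800,3),np.uint8)
e[:,:400]=cv2.resize(s["color"][130:230,300:400,::-1],(400,400),interpolation=cv2.INTER_CUBIC)
e[:,400:]=cv2.resize(t["color"][170:270,255:355,::-1],(400,400),interpolation=cv2.INTER_CUBIC)
cv2.imwrite("pics/g2.png",e[:,:400])
E
```

```text
t 4.3167 pos [0.6045 0.0815 0.3031] F [ 0.1 -0.  -0.6] w 0.0291 shift [-10.63   0.33 -42.5 ] yaw -0.3 tilt y [-0.002 -0.    -1.   ]
```

View pics/g2.png

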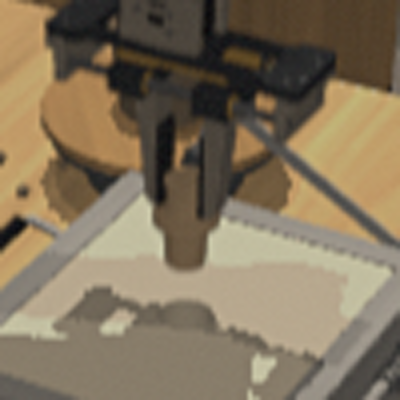

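The plug is held upright and clear of the lid (crop 187,235). Carrying it to the shelf.

>>> drive_tool(moves=[[[-1, -0.5, 0, -2.5, 0], [-1, -1.5, 0, -6, 0], [-1, -2.3, 0, -9.5, 0], [-1, -3.2, 0, -13, 0], [-1, -4.2, 0, -16.5, 0]]])

```text
clock: 4.83
tool_pos: [0.5572, -0.0834, 0.3023]
tcp_rot: [0.707, -0.011, 0.011, -0.707]
wrist_force: [0.4, -0.5, -1.0]
gripper_width: 0.0293
```

>>> drive_tool(moves=[[[-1, -1, 0, -3.5, 0], [-1, -2, 0, -7, 0], [-1, -2.8, 0, -10.5, 0], [-1, -3.6, 0, -14, 0], [-1, -4.2, 0, -17, 0]]])

```text
clock: 5.25
tool_pos: [0.5093, -0.2532, 0.3024]
tcp_rot: [0.707, -0.012, 0.011, -0.707]
wrist_force: [0.4, -0.3, -1.1]
gripper_width: 0.0294
```

>>> drive_tool(moves=[[[-1, -0.7, 1, -2.5, 0], [-1, -1.4, 3, -5, 0], [-1, -1.9, 6, -7.5, 0], [-1, -2.1, 9, -9, 0], [-1, -2.1, 12, -9, 0]]])

```text
clock: 5.67
tool_pos: [0.4849, -0.3446, 0.1811]
tcp_rot: [0.708, -0.013, 0.013, -0.706]
wrist_force: [0.1, -0.4, -1.0]
gripper_width: 0.0295
```

```bash
python3 - <<'E'
from h import *
go(.485,-.340,.061,-1.5)
E
```

```text
t 5.6667 pos [ 0.4849 -0.3446  0.1811] F [ 0.1 -0.4 -1. ] w 0.0295 shift [ 0.   12.01  0.49] yaw -0.6 tilt y [-0.    -0.003 -1.   ]
```

>>> drive_tool(moves=[[[-1, 0, 3, 0.4, 0], [-1, 0, 6, 0.4, 0], [-1, 0, 8.5, 0.4, 0], [-1, 0, 10.3, 0.4, 0], [-1, 0, 11, 0.4, 0]]])

```text
clock: 6.08
tool_pos: [0.4851, -0.3347, 0.0693]
tcp_rot: [-0.706, 0.013, -0.009, 0.708]
wrist_force: [-0.2, -0.0, -1.9]
gripper_width: 0.0292
```

>>> drive_tool(moves=[[[-1, 0, 0, 0, 0], [-1, 0, 0.3, 0, 0], [-1, 0, 0.6, 0, 0], [-1, 0, 0.8, 0, 0], [-1, 0, 0.8, 0, 0]]])

```text
clock: 6.5
tool_pos: [0.4873, -0.3361, 0.065]
tcp_rot: [0.707, -0.011, 0.011, -0.707]
wrist_force: [-0.1, -0.2, -0.6]
gripper_width: 0.0295
```

```bash
python3 - <<'E'
from h import *
go(.485,-.340,.0615,-1.5)
s=grab_frame("scene")
cv2.imwrite("pics/p.png",cv2.resize(s["color"][280:380,190:290,::-1],(500,500),interpolation=cv2.INTER_CUBIC))
E
```

```text
t 6.5 pos [ 0.4873 -0.3361  0.065 ] F [-0.1 -0.2 -0.6] w 0.0295 shift [-0.22  0.35 -0.39] yaw -0.3 tilt y [ 0.001 -0.001 -1.   ]
```

View pics/p.png

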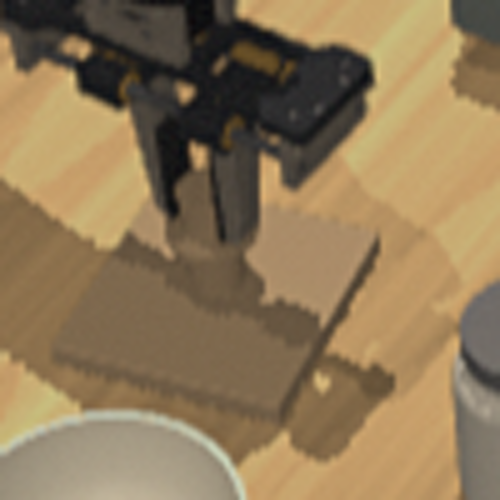

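The plug is over the shelf (crop 205,270), a few mm above it. I lower it in small steps and watch the force.

>>> drive_tool(moves=[[[-1, 0, 0.1, 0, 0], [-1, 0, 0.2, 0, 0], [-1, 0, 0.25, 0, 0], [-1, 0, 0.25, 0, 0]]])

```text
clock: 6.88
tool_pos: [0.487, -0.3359, 0.0619]
tcp_rot: [0.707, -0.011, 0.011, -0.707]
wrist_force: [0.5, -0.2, -1.1]
gripper_width: 0.0297
```

>>> drive_tool(moves=[[[-1, 0, 0.1, 0, 0], [-1, 0, 0.1, 0, 0], [-1, 0, 0.1, 0, 0]]])

```text
clock: 7.13
tool_pos: [0.4873, -0.336, 0.0616]
tcp_rot: [0.707, -0.011, 0.011, -0.707]
wrist_force: [-0.8, 0.2, 4.7]
gripper_width: 0.0291
```

Contact at 4.7 N. Opening the gripper.

>>> drive_tool(moves=[[[0.1, 0, 0, 0, 0], [0.1, 0, 0, 0, 0], [0.1, 0, 0, 0, 0], [0.1, 0, 0, 0, 0], [0.1, 0, 0, 0, 0]]])

```text
clock: 7.55
tool_pos: [0.4869, -0.3358, 0.0607]
tcp_rot: [-0.707, 0.011, -0.011, 0.707]
wrist_force: [-0.4, 0.0, 0.4]
gripper_width: 0.0503
```

>>> drive_tool(moves=[[[0.1, 0, -1, 0, 0], [0.1, 0, -2, 0, 0], [0.1, 0, -4, 0, 0], [0.1, 0, -7, 0, 0], [0.1, 0, -10, 0, 0]]])

```text
clock: 7.97
tool_pos: [0.4868, -0.3356, 0.1626]
tcp_rot: [-0.707, 0.011, -0.011, 0.707]
wrist_force: [0.3, -0.0, 0.5]
gripper_width: 0.0507
```

>>> drive_tool(moves=[[[0.5, -1, -4, 3, 0], [0.5, -2, -8, 6, 0], [0.5, -3.5, -12, 9, 0], [0.5, -5, -15, 12, 0], [0.5, -6, -16, 16, 0]]])

```text
clock: 8.38
tool_pos: [0.4398, -0.1998, 0.3112]
tcp_rot: [0.708, -0.01, 0.013, -0.706]
wrist_force: [1.0, -0.5, 1.2]
gripper_width: 0.0687
```

```bash
python3 - <<'E'
from h import *
k=np.load("kiln.npz");y=float(k["yaw"]);hx=k["ck"]+np.array([np.cos(y),np.sin(y)])*-.175
print("handle",hx);go(hx[0],hx[1],.29,np.degrees(y))
s=grab_frame("scene");t=grab_frame("top")
e=np.zeros((400,800,3),np.uint8)
e[:,:400]=cv2.resize(s["color"][280:380,190:290,::-1],(400,400),interpolation=cv2.INTER_CUBIC)
e[:,400:]=cv2.resize(s["color"][150:200,330:380,::-1],(400,400),interpolation=cv2.INTER_CUBIC)
cv2.imwrite("pics/q.png",e)
E
```

```text
handle [0.42918454 0.08406643]
t 8.3833 pos [ 0.4398 -0.1998  0.3112] F [ 1.  -0.5  1.2] w 0.0687 shift [-2.02  2.02 28.35] yaw -0.4 tilt y [ 0.004 -0.003 -1.   ]
```

View pics/q.png

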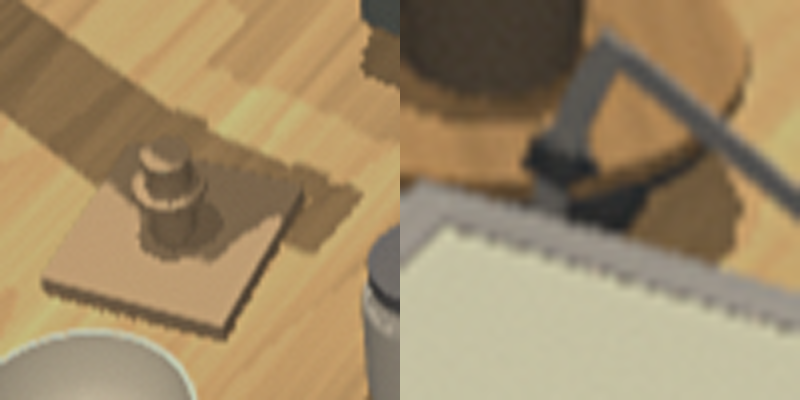

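The plug stands upright on the shelf (crop 170,200). Now to the handle, narrowing the jaws so they clear the lid's front face.

>>> drive_tool(moves=[[[-0.2, -0.2, 0, 3.5, 0], [-0.2, -0.5, 0, 7, 0], [-0.2, -0.8, 0, 10.5, 0], [-0.2, -1, 0, 14, 0], [-0.2, -1.4, 0, 17.5, 0]]])

```text
clock: 8.9
tool_pos: [0.431, -0.0229, 0.3078]
tcp_rot: [0.707, -0.011, 0.012, -0.707]
wrist_force: [0.4, -0.5, -0.6]
gripper_width: 0.0383
```

>>> drive_tool(moves=[[[-0.2, 0, 0, 3.5, 0], [-0.2, 0, 0, 7, 0], [-0.2, 0, 0, 10, 0], [-0.2, 0, 0, 10, 0], [-0.2, 0, 0, 10, 0]]])

```text
clock: 9.32
tool_pos: [0.4342, 0.0769, 0.3076]
tcp_rot: [0.707, -0.009, 0.01, -0.707]
wrist_force: [0.4, -0.1, 0.0]
gripper_width: 0.0365
```

```bash
python3 - <<'E'
from h import *
go(.4292,.0841,.182,-1.5)
E
```

```text
t 9.3167 pos [0.4342 0.0769 0.3076] F [ 0.4 -0.1  0. ] w 0.0365 shift [-0.53 12.56  0.71] yaw -0.1 tilt y [ 0.001 -0.    -1.   ]
```

>>> drive_tool(moves=[[[-0.2, -0.5, 3, 0.5, 0], [-0.2, -0.5, 6, 0.7, 0], [-0.2, -0.5, 8, 0.7, 0], [-0.2, -0.5, 8, 0.7, 0], [-0.2, -0.5, 8, 0.7, 0]]])

```text
clock: 9.73
tool_pos: [0.4293, 0.0815, 0.2269]
tcp_rot: [0.707, -0.012, 0.011, -0.707]
wrist_force: [1.4, -0.2, 0.5]
gripper_width: 0.0366
```

```bash
python3 - <<'E'
from h import *
go(.4292,.0841,.182,-1.5)
E
```

```text
t 9.7333 pos [0.4293 0.0815 0.2269] F [ 1.4 -0.2  0.5] w 0.0366 shift [-0.01  4.49  0.26] yaw -0.4 tilt y [-0.002 -0.    -1.   ]
```

>>> drive_tool(moves=[[[-0.2, 0, 1.5, 0, 0], [-0.2, 0, 3, 0, 0], [-0.2, 0, 4.4, 0, 0], [-0.2, 0, 4.4, 0, 0], [-0.2, 0, 4.4, 0, 0]]])

```text
clock: 10.15
tool_pos: [0.4303, 0.0824, 0.1842]
tcp_rot: [0.707, -0.011, 0.012, -0.707]
wrist_force: [0.3, 0.1, 0.5]
gripper_width: 0.0364
```

>>> drive_tool(moves=[[[-1, 0, 0, 0, 0], [-1, 0, 0, 0, 0], [-1, 0, 0, 0, 0], [-1, 0, 0, 0, 0], [-1, 0, 0, 0, 0]]], grip_force=50)

```text
clock: 10.57
tool_pos: [0.4311, 0.0828, 0.184]
tcp_rot: [-0.707, 0.01, -0.012, 0.707]
wrist_force: [5.4, -0.1, 0.1]
gripper_width: 0.0128
```

>>> drive_tool(moves=[[[-1, 0, 0, 0, 0], [-1, 0, 0, 0, 0]]])

```text
clock: 10.73
tool_pos: [0.4311, 0.0828, 0.1839]
tcp_rot: [-0.707, 0.01, -0.012, 0.707]
wrist_force: [5.7, -0.1, 1.8]
gripper_width: 0.0124
```

>>> drive_tool(moves=[[[-1, 0.1, -0.8, 0, 0], [-1, 0.2, -1.6, 0, 0], [-1, 0.3, -2.3, 0, 0], [-1, 0.45, -3.1, 0, 0], [-1, 0.6, -3.9, 0, 0]]])

```text
clock: 11.15
tool_pos: [0.4368, 0.0826, 0.2216]
tcp_rot: [-0.706, 0.01, -0.012, 0.708]
wrist_force: [11.9, 0.1, -14.2]
gripper_width: 0.0126
```

>>> drive_tool(moves=[[[-1, 0.15, -0.6, 0, 0], [-1, 0.3, -1.2, 0, 0], [-1, 0.45, -1.7, 0, 0], [-1, 0.6, -2.2, 0, 0], [-1, 0.6, -2.2, 0, 0]]])

```text
clock: 11.57
tool_pos: [0.4421, 0.0824, 0.2434]
tcp_rot: [-0.707, 0.011, -0.012, 0.708]
wrist_force: [10.4, 0.1, -14.3]
gripper_width: 0.0129
```

```bash
cat >> h.py <<'E'
def lid():
    o=get_obs();zh=o["tool_pos"][2]+.0161-.17;print("theta from tcp",np.arcsin(zh/.3144)-.0956,"z",o["tool_pos"],"w",o["gripper_width"],"F",np.round(o["wrist_force"],1))
E
python3 - <<'E'
from h import *
lid()
s=grab_frame("scene");t=grab_frame("top")
e=np.zeros((400,800,3),np.uint8)
e[:,:400]=cv2.resize(s["color"][150:200,330:380,::-1],(400,400),interpolation=cv2.INTER_CUBIC)
e[:,400:]=cv2.resize(t["color"][225:275,215:265,::-1],(400,400),interpolation=cv2.INTER_CUBIC)
cv2.imwrite("pics/r.png",e)
E
```

```text
theta from tcp 0.1931188895731608 z [0.44214981 0.08242595 0.24341734] w 0.01287942230853634 F [ 10.4   0.1 -14.3]
```

View pics/r.png

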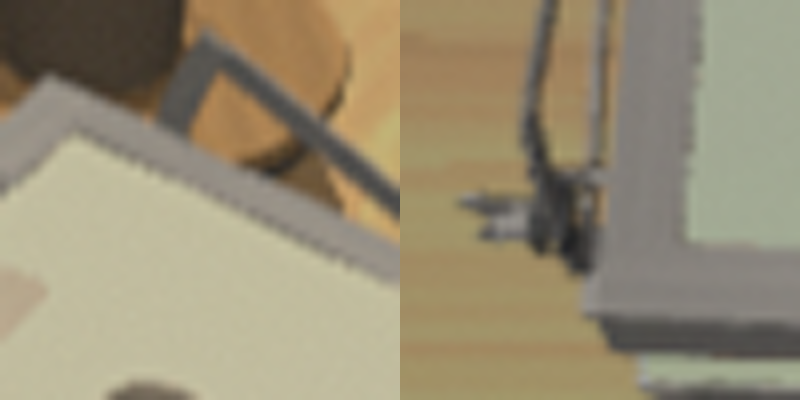

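In the scene view the raised lid now hides the index. The top view shows the index at crop (570,225) and a light pin-like bit at (590,175). I'll compute where the pin and index tip should project, and redo the index angle with local correction from the lid corners.

```bash
python3 - <<'E'
from h import *
from scipy.optimize import least_squares
k=np.load("kiln.npz");a=float(k["yaw"]);ck=k["ck"];Rk=np.array([[np.cos(a),-np.sin(a)],[np.sin(a),np.cos(a)]])
w=lambda p:np.r_[Rk@np.asarray(p)[:2]+ck,p[2]]
s=grab_frame("scene");t=grab_frame("top")
S=lambda x,y:np.array([325+x/8,145+y/8]);T=lambda x,y:np.array([220+x/4.5,160+y/4.5])
res=lambda f,px,p:px-proj(f,w(p))
r1=res(s,S(65,222),(-.13,.15,.21));r2=res(s,S(675,405),(.13,.15,.21));r3=res(s,S(173,430),(0,0,.244))
q=[res(t,T(*c),p) for c,p in(((130,62),(.13,.15,.21)),((103,500),(-.13,.15,.21)),((376,272),(0,0,.244)))]
print("scene resid",r1,r2,r3);print("top resid",q)
def solve(ps,pt,cs,ct):
    f=lambda p:np.r_[proj(s,w(p))-(ps-cs),proj(t,w(p))-(pt-ct)]
    r=least_squares(f,[-.07,.17,.22]);return r.x,np.round(r.fun,2)
ang=lambda x:(np.arctan2(x[2]-.17,.138-x[0]),np.hypot(x[2]-.17,.138-x[0]))
ct=np.zeros(2)
for n,ps,pt in(("index block",S(200,198),T(68,418)),("arc top end",S(248,78),T(50,352))):
  for cs in(np.zeros(2),r1,(r1+r2)/2):
    x,fu=solve(ps,pt,cs,ct);print(n,cs.round(2),x.round(4),ang(x),fu)
for y in(.16,.17,.18):
  # block ray on plane y, scene only
  c,d=ray(s,*(S(200,198)-r1));ckk=np.r_[Rk.T@(c[:2]-ck),c[2]];dk=np.r_[Rk.T@d[:2],d[2]];p=ckk+dk*(y-ckk[1])/dk[1];print("scene-only y",y,p,ang(p))
  for th in(.193,.24,.28):
    P=(.138-.21*np.cos(th),y,.17+.21*np.sin(th));u=proj(t,w(P));print(y,th,"crop r",(u-[215,225])*8+[400,0])
E
```

```text
scene resid [ 2.46438749 -0.5897618 ] [ 1.77855872 -0.41141664] [ 1.83451769 -0.23606409]
top resid [array([-0.09135857,  0.31634107]), array([-0.2333999 , -0.33778822]), array([-0.06556542,  0.07282638])]
index block [0. 0.] [-0.0814  0.1733  0.2235] (np.float64(0.2390404369875251), np.float64(0.22585398095616002)) [-1.99  0.46 -0.89 -1.41]
index block [ 2.46 -0.59] [-0.084   0.1716  0.2228] (np.float64(0.23333783685717355), np.float64(0.2281391957574199)) [-0.5   0.12 -0.23 -0.36]
index block [ 2.12 -0.5 ] [-0.0836  0.1719  0.2229] (np.float64(0.23423853213027945), np.float64(0.2278292273280797)) [-0.71  0.16 -0.32 -0.5 ]
arc top end [0. 0.] [-0.0571  0.1723  0.2848] (np.float64(0.531791578251945), np.float64(0.226378763698562)) [-0.62  0.16 -0.27 -0.43]
arc top end [ 2.46 -0.59] [-0.0595  0.1707  0.2842] (np.float64(0.5242319731155423), np.float64(0.22816529134982003)) [ 0.88 -0.22  0.38  0.62]
arc top end [ 2.12 -0.5 ] [-0.0592  0.1709  0.2843] (np.float64(0.525368488784605), np.float64(0.22793117612946745)) [ 0.67 -0.17  0.29  0.47]
scene-only y 0.16 [-0.07619291  0.16        0.23154481] (np.float64(0.27979608412307866), np.float64(0.22285952513620974))
0.16 0.193 crop r [605.15929196 177.9325647 ]
0.16 0.24 crop r [600.71739845 166.66128601]
0.16 0.28 crop r [596.99404891 155.86187287]
scene-only y 0.17 [-0.08136976  0.17        0.2247827 ] (np.float64(0.24472232329601667), np.float64(0.22610669409227846))
0.17 0.193 crop r [573.95435981 177.00994203]
0.17 0.24 crop r [569.26489313 165.73074823]
0.17 0.28 crop r [565.33193158 154.92455866]
scene-only y 0.18 [-0.08654661  0.18        0.21802058] (np.float64(0.21068219542453567), np.float64(0.22962394967165273))
0.18 0.193 crop r [542.74611904 176.08722154]
0.18 0.24 crop r [537.80902651 164.800111  ]
0.18 0.28 crop r [533.666408   153.98714361]
```

The pin bit at (590,175) matches the angle from the TCP. The index comes out at about 0.235–0.245. Lifting to about 0.238 and comparing.

>>> drive_tool(moves=[[[-1, 0.2, -0.4, 0, 0], [-1, 0.4, -0.8, 0, 0], [-1, 0.7, -1.3, 0, 0], [-1, 0.7, -1.3, 0, 0], [-1, 0.7, -1.3, 0, 0]]])

```text
clock: 12.18
tool_pos: [0.4458, 0.0823, 0.2554]
tcp_rot: [0.707, -0.013, 0.009, -0.707]
wrist_force: [-1.6, 1.8, -11.5]
gripper_width: 0.0126
```

```bash
python3 - <<'E'
from h import *
lid()
s=grab_frame("scene");t=grab_frame("top")
np.savez("up.npz",s=s["color"],t=t["color"])
e=np.zeros((400,800,3),np.uint8)
t0=cv2.imread("pics/top0.png")
for i,im in enumerate((t0,t["color"][:,:,::-1])):
    c=cv2.resize(im[235:265,225:255],(400,400),interpolation=cv2.INTER_CUBIC).astype(float)
    e[:,400*i:400*i+400]=np.clip((c-40)*1.5,0,255)
o=np.zeros((400,800,3),np.uint8);o[:]=0
b=cv2.resize(s["color"][120:195,300:400,::-1],(533,400)[:2],interpolation=cv2.INTER_CUBIC)
cv2.imwrite("pics/u.png",np.vstack([e[:, :],])[:400])
cv2.imwrite("pics/v.png",b)
E
python3 -c "
import cv2,numpy as np
a=cv2.imread('pics/u.png');b=cv2.imread('pics/v.png')
b=cv2.resize(b,(266,200));z=np.zeros((200,534,3),np.uint8)
cv2.imwrite('pics/uv.png',np.vstack([a,np.hstack([b,z])]))"
```

```text
theta from tcp 0.2330926438780866 z [0.44582024 0.08225337 0.25539019] w 0.012576623358050713 F [ -1.6   1.8 -11.5]
```

View pics/uv.png

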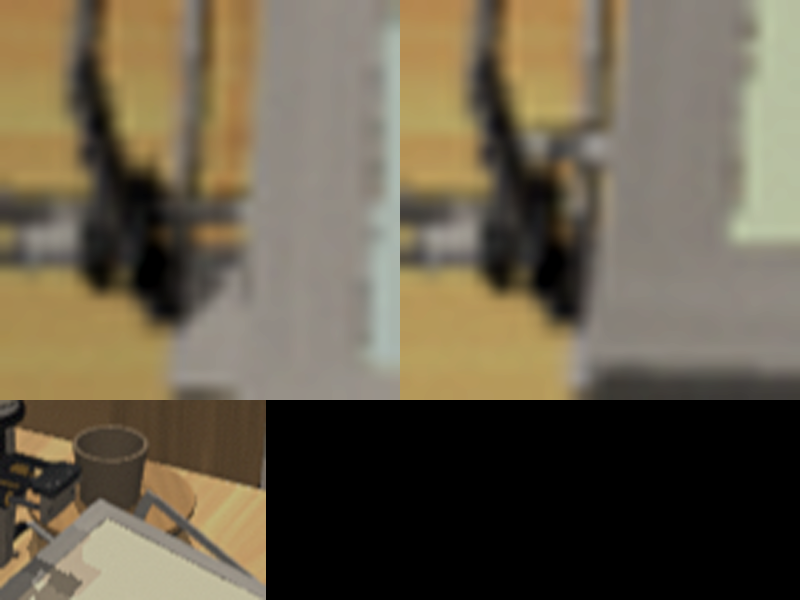

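Pin in the top view: crop rows 140–155, end at column 530. The index tooth tip is at about (545,160), so they are close to coincident. I'll sharpen the index angle by sampling the lid-shut scene image along the quadrant, and check the lid angle from its front-left corner.

```bash
python3 - <<'E'
from h import *
k=np.load("kiln.npz");a=float(k["yaw"]);ck=k["ck"];Rk=np.array([[np.cos(a),-np.sin(a)],[np.sin(a),np.cos(a)]])
w=lambda p:np.r_[Rk@np.asarray(p)[:2]+ck,p[2]]
s=grab_frame("scene");t=grab_frame("top")
g=lambda n:cv2.cvtColor(cv2.imread(n),cv2.COLOR_BGR2GRAY).astype(np.float32)
ths=np.arange(.12,.58,.02);print("th  ",(ths*100).astype(int))
for nm,f,I,r in(("scene",s,g("pics/scene0.png"),np.array([2.46,-.59])),("top",t,g("pics/top0.png"),np.zeros(2))):
  for y in(.166,.172,.178):
    for rad in(.212,.220,.228,.236):
        uv=np.array([proj(f,w((.138-rad*np.cos(h),y,.17+rad*np.sin(h))))+r for h in ths],np.float32)
        print(nm,y,rad,cv2.remap(I,uv[:,0][None],uv[:,1][None],cv2.INTER_LINEAR)[0].astype(int))
# lid corner now, seen in scene (v.png: 5.33x from (300,120), shown half size)
for th in(.21,.233,.25):
    def L(d,y,h):return (.138-(d*np.cos(th)-h*np.sin(th)),y,.17+d*np.sin(th)+h*np.cos(th))
    u=proj(s,w(L(.268,.15,.04)))+[2.46,-.59];v=proj(s,w(L(.008,.15,.04)))+[1.78,-.41];print(th,"corner exp",u.round(2),v.round(2))
im=np.load("up.npz")["s"];G=cv2.cvtColor(im,cv2.COLOR_RGB2GRAY)
for x in(345,360,375,390):print("edge col",x,"rows",135,G[135:205,x].tolist())
E
```

```text
th   [12 13 15 17 19 21 23 25 27 29 31 33 35 37 39 41 43 45 47 49 51 53 55]
scene 0.166 0.212 [143 115  56  40  48  66  71  58  66 103 128 133 135 136 135 134 132 131
 120  90  79  98 125]
scene 0.166 0.22 [139 108  69  70  63  51  42  42  55  73  88  96 100  99 103 107 109 109
 106  84  79 108 130]
scene 0.166 0.228 [136 105  82  81  64  45  43  49  70  84  85  84  83  83  84  83  84  83
  83  82  93 117 129]
scene 0.166 0.236 [128  81  71  82  79  48  41  45  73  99 110  91  81  75  72  67  64  69
  77 105 114 119 126]
scene 0.172 0.212 [112  59  41  44  61  69  66  80 117 133 134 135 136 135 132 130 130 117
  86  80 103 127 129]
scene 0.172 0.22 [ 99  59  52  61  61  47  40  51  81  95 109 118 115 120 119 122 118 113
  84  80 108 131 130]
scene 0.172 0.228 [106  85  81  61  43  42  47  68  84  85  84  84  82  84  83  84  83  83
  82  94 118 129 133]
scene 0.172 0.236 [ 96  75  79  72  46  39  48  69  90 101  91  82  77  77  73  72  74  80
  99 111 118 125 134]
scene 0.178 0.212 [ 67  41  42  55  66  71  95 123 134 136 135 136 134 131 130 130 112  81
  80 107 128 129 129]
scene 0.1
[... 2518 characters left out ...]
5 rows 135 [67, 69, 69, 70, 71, 70, 69, 73, 71, 70, 69, 68, 95, 144, 167, 167, 164, 162, 162, 162, 162, 163, 164, 166, 166, 165, 161, 160, 160, 161, 162, 166, 168, 166, 142, 98, 79, 79, 96, 137, 167, 164, 146, 144, 146, 147, 137, 145, 175, 187, 186, 185, 185, 185, 187, 186, 186, 184, 186, 186, 186, 186, 186, 185, 186, 186, 186, 186, 186, 185]
edge col 390 rows 135 [67, 66, 65, 66, 69, 65, 68, 67, 65, 67, 66, 67, 66, 68, 63, 66, 119, 165, 177, 174, 172, 170, 167, 168, 167, 164, 163, 164, 169, 172, 169, 168, 167, 162, 161, 163, 164, 164, 165, 161, 161, 160, 160, 160, 162, 161, 155, 125, 99, 123, 145, 148, 150, 148, 147, 166, 185, 188, 185, 186, 186, 186, 185, 186, 186, 185, 185, 185, 186, 186]
```

Lid angle agrees two ways: 0.233 from the TCP, and the lid edge in the scene view matches its prediction to within 0.2 px. The index estimates are 0.234, 0.217, 0.227 and 0.22, mean about 0.225. I ease the lid down by 2.5 mm.

>>> drive_tool(moves=[[[-1, 0, 0.1, 0, 0], [-1, -0.1, 0.2, 0, 0], [-1, -0.1, 0.25, 0, 0], [-1, -0.1, 0.25, 0, 0], [-1, -0.1, 0.25, 0, 0]]])

```text
clock: 12.8
tool_pos: [0.4453, 0.0823, 0.2539]
tcp_rot: [0.707, -0.012, 0.009, -0.707]
wrist_force: [-6.3, 0.8, -10.7]
gripper_width: 0.0131
```

```bash
python3 - <<'E'
from h import *
lid()
s=grab_frame("scene");t=grab_frame("top")
e=np.zeros((600,800,3),np.uint8)
c=cv2.resize(t["color"][235:265,225:255,::-1],(400,400),interpolation=cv2.INTER_CUBIC).astype(float)
e[:400,:400]=np.clip((c-40)*1.5,0,255)
e[:400,400:]=cv2.resize(s["color"][280:380,190:290,::-1],(400,400))
e[400:,:267]=cv2.resize(t["color"][:,:,::-1],(267,200));e[400:,267:534]=cv2.resize(s["color"][:,:,::-1],(267,200))
cv2.imwrite("pics/fin.png",e)
lid()
E
```

```text
theta from tcp 0.22808170318593046 z [0.44533078 0.08228673 0.25389782] w 0.013061790022509866 F [ -6.3   0.8 -10.7]
theta from tcp 0.2281094739215096 z [0.44535384 0.08229497 0.2539061 ] w 0.012479571960010542 F [ -5.8   0.8 -10.1]
```

View pics/fin.png

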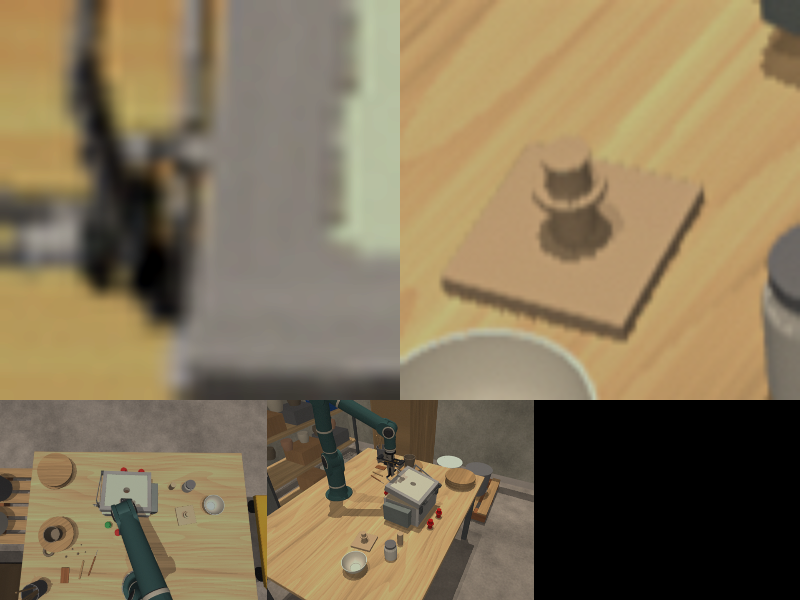

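In the top view the pin (145,150) meets the index tooth tip (150,160), and the plug stands upright on the shelf (570,200). One last 1 mm ease, then check it's steady and hand in.

>>> drive_tool(moves=[[[-1, -0.1, 0.1, 0, 0], [-1, -0.1, 0.1, 0, 0], [-1, -0.1, 0.1, 0, 0], [-1, -0.1, 0.1, 0, 0], [-1, -0.1, 0.1, 0, 0]]])

```text
clock: 13.32
tool_pos: [0.4451, 0.0823, 0.2532]
tcp_rot: [0.707, -0.012, 0.01, -0.707]
wrist_force: [-5.0, 1.3, -10.0]
gripper_width: 0.0125
```

>>> drive_tool(moves=[[[-1, 0, 0, 0, 0], [-1, 0, 0, 0, 0], [-1, 0, 0, 0, 0], [-1, 0, 0, 0, 0], [-1, 0, 0, 0, 0]]])

```text
clock: 13.73
tool_pos: [0.4451, 0.0823, 0.2532]
tcp_rot: [0.707, -0.012, 0.01, -0.707]
wrist_force: [-5.8, 1.2, -10.2]
gripper_width: 0.0126
```

```bash
python3 - <<'E'
from h import *
lid();print(np.abs(get_obs()["qvel"]).max())
finish_job()
E
```

```text
theta from tcp 0.22583804159856197 z [0.44513313 0.08230816 0.25322879] w 0.012638743224008655 F [ -5.8   1.2 -10.2]
0.0020209071342422716
the job is handed in; nothing more can be done
```

The vent plug is standing upright, stem down, on the kiln shelf, and I handed the job in while holding the lid steady at the mark, at about 13.7 s. I set the plug down in small steps and let go after a light contact of about 5 N. I never reached for the index, pot, bowl, jar or post; I did not measure them again afterwards.

**Last checks:** a picture taken just before the final 1 mm ease showed the plug upright and the pointer pin meeting the index tip in the top view. After that ease, the lid angle from the gripper position was 0.226 rad. The arm was still, and the handle pulled down with about 10 N.

**What disagreed:** my four estimates of the index angle ran from 0.217 to 0.234 rad, and I aimed for about 0.225. The raised lid hides the index in the scene camera, so the match at the mark is only sure to about 0.01 rad. The gripper also read about 12.6 mm on the 14 mm handle bar, but the grip held.

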